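Cap the coffee grinder and hold the lid down to run it

ROBOT

A 6-joint arm with a two-finger parallel gripper is mounted at the origin on the work surface. World frame = base frame: x ahead of the robot, y to its left, z up, the work surface at z = 0. Lengths are in m, angles in degrees, forces in N, time in s.
With the tool pointing down it reaches from about 0.375 to 0.9 m from the base axis. Payload 3.1 kg.
Tool frame: the origin (TCP) lies between the finger pads; the fingertips stand 11 mm ahead of it and the grasp point (between the pads) lies 8 mm behind it; z points along the fingers, y is the line along which they close (so a half turn about z gives the same grasp; the last joint's range is limited). The gripper opens to 87 mm and grips with 3 to 60 N. Pads are 19 mm wide; open, the fingers measure 117 mm over their backs; the gripper's body (75 mm by 190 mm) begins 51 mm behind the grasp point.
Start: joints at [53.085, 30.224, 82.088, -0, 67.689, -10.227], TCP at [0.281, 0.558, 0.234] pointing down, gripper open.
Joint ranges: [-176.69, 176.69], [-43.24, 126.21], [12.49, 139.97], [-82, 262], [0, 151.66], [-163.58, 163.58]. Speed limits (degrees/s): [159.86, 159.86, 180, 180, 180, 180].

INTERFACE

Orientations are given as a 3x3 rotation matrix whose columns are the frame's x, y, z axes.
In Python, from rig import bot gives the robot as it stands.
- The arm moves only by the tool apply_moves, never from a script. Its argument "steps" is a list that holds one entry, the list of rows, each a list of 7 numbers: the shift along the tool's x, y, z in cm, then the turn, a rotation vector about the tool's x, y, z in degrees, then the gripper command: -1 is shut, 1 is fully open, values between are in proportion. In form: [[[dx, dy, dz, rx, ry, rz, jaw], ...]]. A call has 1 to 20 rows; each row is the pose to reach, as a shift and turn from the pose commanded when the call began, along the tool's axes at that moment; what a row does not reach only later rows make up. A row lasts 1/8 s, in which the tool goes at most 62.5 mm and 10.7 degrees, less where a joint would pass 70% of its speed; a pose out of reach is approached as far as the arm can. A call with a gripper value outside its range is refused whole. The fingers move at their own pace and stop on an object; the grip force is fixed at half the most. Time passes only in rows, so rows that repeat a pose let the fingers close. It gives the time, the measured TCP pose, the force, the opening and the grip force at its end, in the units of the state.
- bot.read_state(): the state, without advancing time (a new reading comes with each control period).
- bot.capture(name): name is "scene" or "top" or "wrist"; returns the picture (400x640x3 uint8, blue, green, red); there is no depth.
- bot.camera_model(name): a dict with "intrinsics" (3x3 intrinsics, pixels), "R" (3x3) and "t" (3): a world point X has camera coordinates R X + t. Camera axes: x right, y down, z forward; pixel columns grow to the right and rows downward; lengths in m; the calibration is good to about 2 mm. A picture is of the moment at which its call begins: read the wrist's pose just before it. camera_model takes no time and is no camera call; for the wrist camera it gives the pose at the moment of the call.
- bot.hand_in(): hands the job in; it is judged then, once.
The state is a dict: "time_s": time; "joint_positions": joint angles; "qvel": joint speeds; "tau": joint torques, N m; "position": TCP position; "tcp_rot": TCP orientation; "force": force on the tool from outside, world axes, zero at the start; "moment": the same for the moment, N m; "opening": opening from 0.0 (shut) to 1.0 (fully open); "grasp_force": force on a finger pad.
Only numpy, scipy, OpenCV 4.12 (cv2) and the standard library are available. Lean on these libraries where they do the work, as an engineer would, in place of code of your own. Each camera call takes 0.05 s, during which the arm holds its last target. There are 200 camera calls.

TASK

Lift the black grinder lid with the wooden knob out of the white dish basket and set it squarely over the steel bowl of the coffee grinder. The grinder only runs while its lid is held down: press the lid until the sprung orange ring under it has sunk into the housing (fully down), firmly but without forcing it, and finish while still holding it down - do not let go at the end. Leave the cup, the soap bottle and the jar standing where they are.

Things in the scene. Friction and masses are not known exactly. Their poses are not given: they have to be found in the camera images.
- lid: Loose lid, about 0.13 kg, rim down in one compartment of the basket. Black hollow cap open below, 50 mm high, outer diameter 92 mm at the rim, 68 mm on its flat top, inner 86 mm at the rim; on top an upright wooden cylindrical knob, 40 mm diameter, 36 mm high (86 mm over all). Origin: centre of the rim plane (underside); z up along the knob.
- grinder: Fixed cream coffee grinder, round housing 110 mm across (124 at the foot), upper edge 118 mm above the counter. In its middle a fixed open steel bowl, outer diameter 78 mm, reaches 154 mm above the counter, its top 8 mm tapered to 70 mm: the lid goes over it with 3 mm play all round, rim resting on the orange ring. Origin: centre of the underside; z up. A black panel is on its -x side.
- ring (a joint): Travel of the sprung orange ring around the bowl (m): 0 = up, 0.012 = fully down (straight down, ring top level with the housing's upper edge). It needs about 5 N to start moving and 13 N to stay fully down, and springs up when released; the lid's own weight does not sink it.
- ring_top (a point): Centre of the flat top of the orange ring (102 mm outer, 82 mm inner diameter), on the grinder's axis; 130 mm above the counter when up, 118 mm when fully down. The lid's rim rests on it. z up.
- basket: Fixed white open dish basket, 200 (x) by 300 (y) by 70 mm high, walls and floor 5 mm, with a full-height 5 mm wall across its middle that makes two compartments side by side along its y axis. The lid stands in one and the cup in the other. Origin: centre of the underside; z up.
- cup: Blue ceramic cup, 76 mm rim diameter, 80 mm high, upright in the other compartment of the basket. Leave alone. Origin: centre of the underside.
- soap: Black soap bottle, 68 mm diameter, 140 mm high, standing on the counter. Leave alone. Origin: centre of the underside.
- jar: Amber storage jar with a cork top, 72 mm diameter, 100 mm high, standing on the counter. Leave alone. Origin: centre of the underside.
Not all that is in view belongs to the job. What is shaped like the lid but green or red is not meant. Of the things that look like the grinder, take the one that is farthest from the robot's base at the start.

How it is judged:
By the outcome, as a careful person would: the job done as asked, in the order asked, and still so for the second after the job is handed in, while the arm keeps its last pose, push and grip.
It also fails if it takes over 48 s, if anything falls off the work surface, if the arm or the gripper's body presses on something with over 40 N, if the wrist force passes 120 N, or if a joint passes its speed limit or range.

## Working session

There is one attempt and no reset: what is moved stays moved. The work goes in short steps, Python scripts to look and compute and a tool call to move; the robot and the scene stay as the last step left them, time stands still between calls to the robot, and variables do not carry over. Pictures are saved under pics/ and viewed, at most 10 in all, crops included, and the job is handed in when it is done.

Besides the shell and the picture viewer there is one more tool, called after "Request:" as name(argument=value, ...) on one line, values as JSON. apply_moves: Moves the arm, as the interface text tells. Its arguments: {"type":"object","properties":{"steps":{"type":"array","items":{"type":"array","items":{"type":"array","items":{"type":"number"}}}}},"required":["steps"]}

```bash
mkdir -p pics; ls; python3 - <<'E'
from rig import bot
import cv2,numpy as np
for n in("scene","top"):
    im=bot.capture(n); cv2.imwrite(f"pics/{n}0.png",im)
    m=bot.camera_model(n); R,t=np.array(m["R"]),np.array(m["t"]); print(n,m["intrinsics"],(-R.T@t).round(3),R[2].round(2))
s=bot.read_state();print(s["time_s"],s["position"],s["tcp_rot"],s["opening"],s["force"])
E
```

```text
pics
scene [[391.64017144   0.         321.79755623]
 [  0.         391.64017144 207.31637012]
 [  0.           0.           1.        ]] [0.941 0.16  0.727] [-0.5  -0.24 -0.83]
top [[370.09316394   0.         315.81853405]
 [  0.         370.09316394 204.1771565 ]
 [  0.           0.           1.        ]] [ 0.452 -0.001  0.877] [ 0.12 -0.01 -0.99]
0.1 [0.28030333 0.55789104 0.23268856] [[-8.93451010e-01  4.49159088e-01 -1.18580864e-03]
 [ 4.49160512e-01  8.93449708e-01 -1.56657580e-03]
 [ 3.55818623e-04 -1.93227714e-03 -9.99998070e-01]] 1.0033089609003452 [-1.04642317 -0.47624386  0.44552077]
```

View pics/scene0.png

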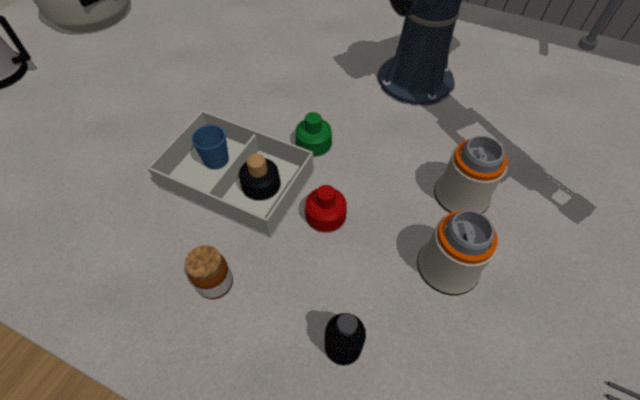

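View pics/top0.png

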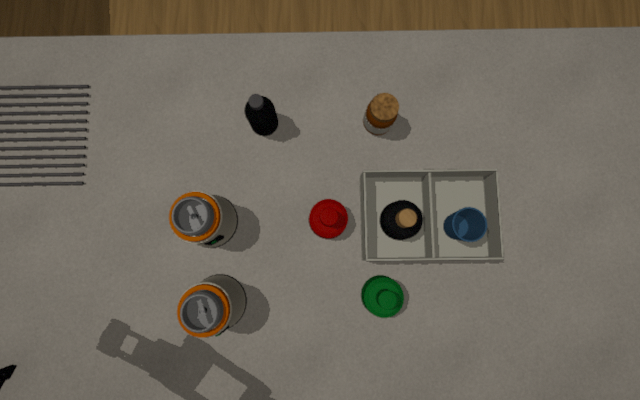

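The top view shows the lid candidates: black with wooden knob in the basket (405,218), red (328,218) and green (383,296). The grinders are at (197,217) and (205,309). By the description I choose the black lid and the farther grinder. I'll measure both, with a close crop.

```bash
cat > h.py <<'E'
from rig import bot
import cv2,numpy as np
def ray(m,px,z):
    R,t,K=(np.array(m[k]) for k in("R","t","intrinsics"))
    c=-R.T@t; d=R.T@np.linalg.solve(K,[px[0],px[1],1.]); return (c+d*(z-c[2])/d[2])
def blobs(im,lo,hi,amin=60):
    hsv=cv2.cvtColor(im,cv2.COLOR_BGR2HSV); mk=cv2.inRange(hsv,lo,hi)
    cs,_=cv2.findContours(mk,cv2.RETR_EXTERNAL,cv2.CHAIN_APPROX_NONE)
    return [c for c in cs if cv2.contourArea(c)>amin]
def circ(m,c,z):
    """project hull of contour on plane z, fit circle/ellipse there"""
    P=np.array([ray(m,p,z)[:2] for p in cv2.convexHull(c)[:,0].astype(float)]) 
    (x,y),r=cv2.minEnclosingCircle((P*1000).astype(np.float32)); return round(x/1000,4),round(y/1000,4),round(2*r/1000,4)
E
python3 - <<'E'
from h import *
for n in("scene","top"):
    im=cv2.imread(f"pics/{n}0.png"); m=bot.camera_model(n)
    for nm,lo,hi,z in(("ring",(5,200,150),(14,255,255),.13),("knob",(8,70,90),(20,200,255),.091),("cup",(95,80,40),(125,255,255),.085)):
        for c in blobs(im,lo,hi):
            print(n,nm,cv2.boundingRect(c),cv2.contourArea(c),circ(m,c,z))
m=bot.camera_model("top")
for p in((365,173),(496,172),(502,260),(364,262),(431,172),(431,260)): print("basket",ray(m,p,.07).round(3))
for nm,p,z in(("soap",(256,102),.14),("jar",(383,106),.1),("red",(329,216),.086),("grn",(386,300),.086)): print(nm,ray(m,p,z).round(3))
im=cv2.imread("pics/top0.png")[150:330,150:520]
cv2.imwrite("pics/crop1.png",cv2.resize(im,None,fx=2,fy=2,interpolation=cv2.INTER_CUBIC))
E
```

```text
scene ring (440, 222, 57, 39) 223.5 (0.525, 0.2439, 0.0981)
scene ring (457, 152, 50, 25) 116.0 (0.341, 0.2253, 0.0973)
scene knob (0, 323, 125, 77) 4731.0 (0.9928, -0.2649, 0.2577)
scene knob (185, 245, 38, 33) 853.0 (0.7569, -0.1617, 0.0664)
scene knob (247, 153, 19, 22) 247.0 (0.5234, -0.1924, 0.061)
scene cup (192, 125, 36, 44) 1115.0 (0.5188, -0.3121, 0.1322)
top knob (398, 209, 19, 18) 231.5 (0.5137, -0.2, 0.0387)
top knob (371, 93, 28, 27) 561.5 (0.7622, -0.1619, 0.0636)
top knob (109, 0, 531, 35) 15819.5 (1.0071, -0.1515, 1.2143)
top cup (444, 207, 43, 35) 1070.0 (0.4977, -0.3255, 0.0927)
basket [ 0.616 -0.117  0.07 ]
basket [ 0.613 -0.408  0.07 ]
basket [ 0.419 -0.406  0.07 ]
basket [ 0.421 -0.108  0.07 ]
basket [ 0.616 -0.264  0.07 ]
basket [ 0.422 -0.253  0.07 ]
soap [0.756 0.114 0.14 ]
jar [ 0.758 -0.157  0.1  ]
red [ 0.521 -0.034  0.086]
grn [ 0.342 -0.149  0.086]
```

View pics/crop1.png

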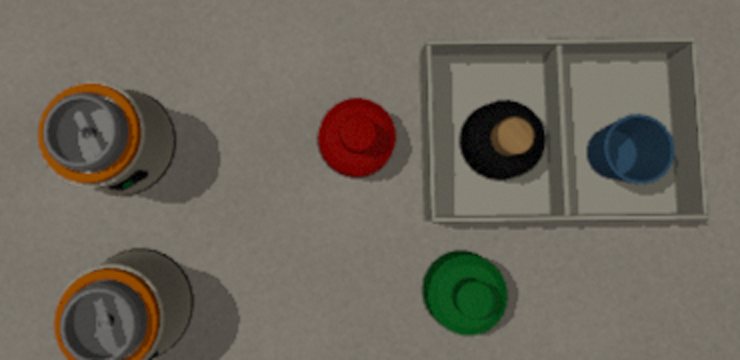

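The crop shows the black lid with its wooden knob in the left compartment, at about (512,137) in the crop, and the farther grinder at about (90,130). I get the lid at (0.513,-0.199) and the ring at (0.525,0.244), which is 0.58 m from the base against 0.41 m for the other grinder. Sizes agree with those given. Now I'll go above the lid, with the jaws closing along world x.

Request:
apply_moves(steps=[[[-54.8,-57.2,2,0,0,63.3,0.5],[-54.8,-57.2,2,0,0,63.3,0.5],[-54.8,-57.2,2,0,0,63.3,0.5],[-54.8,-57.2,2,0,0,63.3,0.5],[-54.8,-57.2,2,0,0,63.3,0.5],[-54.8,-57.2,2,0,0,63.3,0.5],[-54.8,-57.2,2,0,0,63.3,0.5],[-54.8,-57.2,2,0,0,63.3,0.5],[-54.8,-57.2,2,0,0,63.3,0.5],[-54.8,-57.2,2,0,0,63.3,0.5],[-54.8,-57.2,2,0,0,63.3,0.5],[-54.8,-57.2,2,0,0,63.3,0.5],[-54.8,-57.2,2,0,0,63.3,0.5],[-54.8,-57.2,2,0,0,63.3,0.5],[-54.8,-57.2,2,0,0,63.3,0.5],[-54.8,-57.2,2,0,0,63.3,0.5],[-54.8,-57.2,2,0,0,63.3,0.5]]])

```text
time_s: 2.22
position: [0.5131, -0.1974, 0.2137]
tcp_rot: [[-0.002, 1.0, -0.0], [1.0, 0.002, 0.0], [0.0, -0.0, -1.0]]
force: [0.6, 0.1, -0.3]
opening: 0.752
grasp_force: 0.0
```

```bash
python3 - <<'E'
from h import *
s=bot.read_state(); m=bot.camera_model("wrist"); im=bot.capture("wrist"); cv2.imwrite("pics/w1.png",im)
print(s["time_s"],s["position"],np.round(s["tcp_rot"],3),s["opening"],s["force"])
R,t=np.array(m["R"]),np.array(m["t"]); print((-R.T@t).round(3),R[2].round(2))
for c in blobs(im,(8,70,90),(20,200,255)): print(cv2.boundingRect(c),cv2.contourArea(c),circ(m,c,.091))
E
```

```text
2.225 [ 0.51312615 -0.1974469   0.21370894] [[-0.002  1.    -0.   ]
 [ 1.     0.002  0.   ]
 [ 0.    -0.    -1.   ]] 0.7521530077298678 [ 0.56687041  0.0756041  -0.34974437]
[ 0.513 -0.114  0.365] [-0.   -0.3  -0.95]
(249, 349, 345, 21) 3041.5 (0.6097, -0.3749, 0.3428)
(453, 278, 23, 58) 529.5 (0.6465, -0.3077, 0.0641)
(171, 278, 24, 58) 523.0 (0.3801, -0.3079, 0.0648)
(303, 167, 48, 54) 1915.5 (0.5153, -0.1968, 0.0465)
(560, 105, 80, 86) 5153.5 (0.7416, -0.1641, 0.0899)
```

View pics/w1.png

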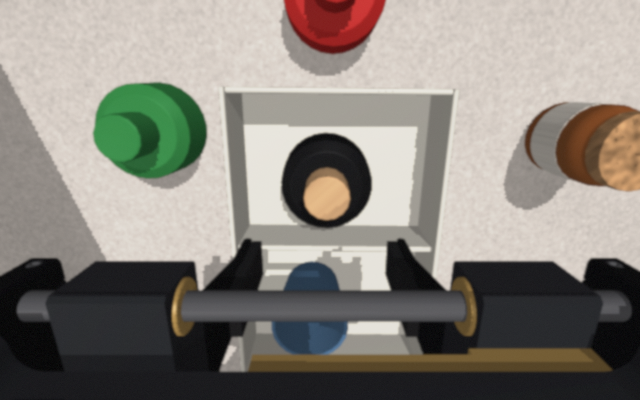

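The wrist view shows the knob at (327,195) in the middle of its compartment, with the cup at (310,305) behind the divider. Both cameras put the knob near (0.5145,-0.200). Going down to grip it.

Request:
apply_moves(steps=[[[-0.25,0.15,5,0,0,0,0.5],[-0.25,0.15,9,0,0,0,0.5],[-0.25,0.15,12,0,0,0,0.5],[-0.25,0.15,14.3,0,0,0,0.5],[-0.25,0.15,14.3,0,0,0,0.5],[-0.25,0.15,14.3,0,0,0,-1],[-0.25,0.15,14.3,0,0,0,-1],[-0.25,0.15,14.3,0,0,0,-1],[-0.25,0.15,14.3,0,0,0,-1],[-0.25,0.15,14.3,0,0,0,-1],[-0.25,0.15,14.3,0,0,0,-1]]])

```text
time_s: 3.65
position: [0.5154, -0.2015, 0.0714]
tcp_rot: [[-0.0, 1.0, 0.001], [1.0, 0.0, -0.001], [-0.001, 0.001, -1.0]]
force: [0.1, 0.8, 5.6]
opening: 0.452
grasp_force: 30.0
```

Gripped at about 39 mm opening. I'll lift and carry to just short of the grinder to look.

Request:
apply_moves(steps=[[[0,0,-3,0,0,0,-1],[0,0,-8,0,0,0,-1],[0,0,-13,0,0,0,-1],[0,0,-18,0,0,0,-1],[0,0,-21,0,0,0,-1],[4,0.9,-21,0,0,0,-1],[9,0.9,-21,0,0,0,-1],[14,0.9,-21,0,0,0,-1],[19,0.9,-21,0,0,0,-1],[24,0.9,-21,0,0,0,-1],[29,0.9,-21,0,0,0,-1],[33,0.9,-21,0,0,0,-1],[36,0.9,-21,0,0,0,-1],[36,0.9,-21,0,0,0,-1],[36,0.9,-21,0,0,0,-1]]])

```text
time_s: 5.52
position: [0.5233, 0.1582, 0.28]
tcp_rot: [[-0.0, 1.0, -0.001], [1.0, 0.0, -0.001], [-0.001, -0.001, -1.0]]
force: [0.2, -0.6, -0.9]
opening: 0.451
grasp_force: 30.0
```

```bash
python3 - <<'E'
from h import *
s=bot.read_state(); m=bot.camera_model("wrist"); im=bot.capture("wrist"); cv2.imwrite("pics/w2.png",im)
print(s["time_s"],s["position"],s["opening"],s["force"])
for n,i in(("wrist",im),("top",bot.capture("top")),("scene",bot.capture("scene"))):
  mm=m if n=="wrist" else bot.camera_model(n); cv2.imwrite(f"pics/{n}2.png",i)
  for c in blobs(i,(4,180,90),(17,255,255)): print(n,cv2.boundingRect(c),cv2.contourArea(c),circ(mm,c,.13))
E
```

```text
5.525 [0.52333484 0.15820222 0.28000252] 0.4512307267702844 [ 0.22705039 -0.56507042 -0.91112913]
wrist (94, 151, 53, 19) 176.0 (0.341, 0.1848, 0.0501)
wrist (278, 108, 77, 39) 422.5 (0.517, 0.2182, 0.0681)
wrist (120, 57, 52, 107) 473.0 (0.3596, 0.2239, 0.0884)
wrist (61, 54, 47, 17) 145.5 (0.3253, 0.2611, 0.0398)
top (195, 284, 35, 53) 361.5 (0.3367, 0.2183, 0.1009)
scene (200, 263, 25, 23) 77.0 (0.781, -0.1165, 0.0491)
scene (438, 211, 59, 52) 519.5 (0.5281, 0.2421, 0.1037)
scene (473, 157, 33, 23) 182.0 (0.3557, 0.2441, 0.0903)
```

View pics/w2.png

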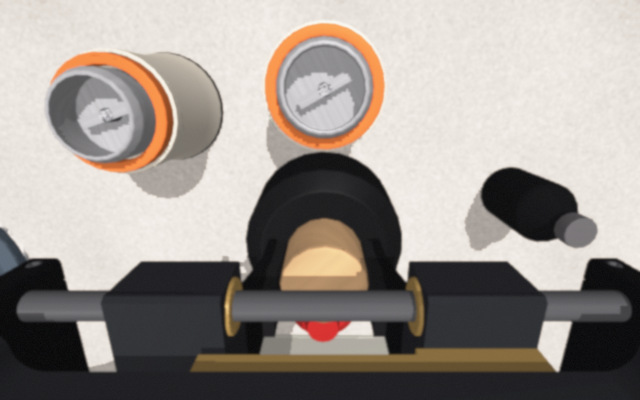

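The wrist picture shows the target ring fully visible, centred near (324,86), and the lid hanging upright with its rim arc spanning (247,235)–(322,152)–(402,235). I'll measure both.

```bash
python3 - <<'E'
from h import *
from scipy.optimize import least_squares
im=cv2.imread("pics/w2.png"); m=bot.camera_model("wrist"); s=bot.read_state()
def fit(P,r=None):
    f=(lambda q:np.hypot(*(P-q[:2]).T)-(r or q[2])); q=least_squares(f,[*P.mean(0),.045],loss="soft_l1",f_scale=.001).x; return q.round(4),np.abs(f(q)).mean().round(4)
for c in blobs(im,(4,120,120),(17,255,255),800):
    print(cv2.boundingRect(c),circ(m,c,.13)); 
    if cv2.boundingRect(c)[0]>230: print(" fit",fit(np.array([ray(m,p,.13)[:2] for p in c[:,0].astype(float)])))
bl=cv2.inRange(cv2.GaussianBlur(im,(3,3),0),(0,0,0),(90,90,90))
pts=[]
for x in range(258,392,4):
    y=np.argmax(bl[149:250,x]>0)+149
    if 149<y<225: pts.append((x,y-.5))
z=s["position"][2]-.0664
print(len(pts),pts[::6],"rim z",z)
P=np.array([ray(m,p,z)[:2] for p in pts]); print("lid fixed r",fit(P,.046),"free",fit(P)); print(s["position"])
# sanity: bowl rim
E
```

```text
(53, 52, 120, 120) (0.3411, 0.2223, 0.1041)
(266, 24, 118, 125) (0.5244, 0.2422, 0.1004)
 fit (array([0.5244, 0.2422, 0.0496]), np.float64(0.0002))
34 [(258, np.float64(201.5)), (282, np.float64(165.5)), (306, np.float64(153.5)), (330, np.float64(152.5)), (354, np.float64(159.5)), (378, np.float64(179.5))] rim z 0.2139505926257747
lid fixed r (array([0.5237, 0.1574, 0.045 ]), np.float64(0.0003)) free (array([0.5237, 0.1583, 0.0452]), np.float64(0.0002))
[0.52380196 0.15764965 0.28035059]
```

Shift needed: +8.45 cm in world y and +0.07 cm in x. I'll go over the bowl, drop until the rim is just above its top, and look once more.

Request:
apply_moves(steps=[[[4,0.07,0,0,0,0,-1],[7.5,0.07,0,0,0,0,-1],[8.45,0.07,0,0,0,0,-1],[8.45,0.07,2.5,0,0,0,-1],[8.45,0.07,5,0,0,0,-1],[8.45,0.07,5,0,0,0,-1],[8.45,0.07,5,0,0,0,-1]]])

```text
time_s: 6.55
position: [0.5253, 0.2426, 0.2313]
tcp_rot: [[0.001, 1.0, 0.001], [1.0, -0.001, 0.0], [0.0, 0.001, -1.0]]
force: [-0.6, -0.3, -1.5]
opening: 0.454
grasp_force: 30.0
```

```bash
python3 - <<'E'
from h import *
s=bot.read_state(); im=bot.capture("wrist"); sc=bot.capture("scene")
print(s["time_s"],s["position"],s["force"],s["grasp_force"])
a=cv2.resize(im[100:400,180:480],(400,400)); b=cv2.resize(sc[110:310,370:570],(400,400),interpolation=cv2.INTER_CUBIC)
cv2.imwrite("pics/w3.png",np.hstack([a,b]))
E
```

```text
6.55 [0.52529462 0.24260495 0.23134166] [-0.64374771 -0.27239455 -1.5292278 ] 29.99945405870676
```

View pics/w3.png

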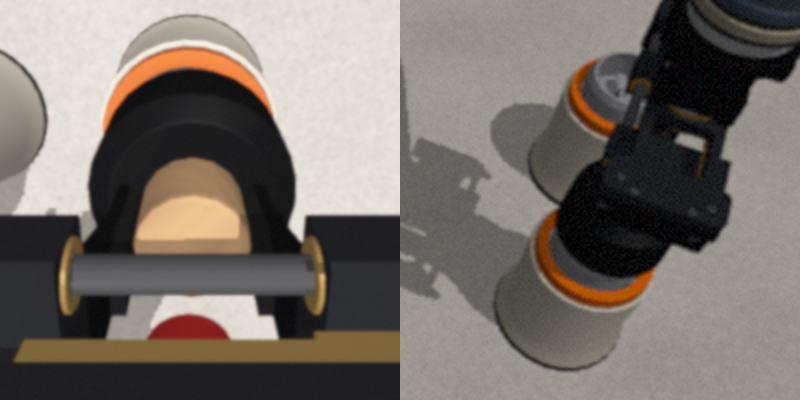

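The lid is centred above the bowl in both views (wrist at left, scene at right). Lowering to just above the ring.

Request:
apply_moves(steps=[[[0,0,0.7,0,0,0,-1],[0,0,1.4,0,0,0,-1],[0,0,2.1,0,0,0,-1],[0,0,2.7,0,0,0,-1],[0,0,3.2,0,0,0,-1],[0,0,3.2,0,0,0,-1],[0,0,3.2,0,0,0,-1]]])

```text
time_s: 7.52
position: [0.5247, 0.2433, 0.1987]
tcp_rot: [[-0.0, 1.0, 0.0], [1.0, 0.0, 0.0], [0.0, 0.0, -1.0]]
force: [0.4, 0.3, -1.0]
opening: 0.454
grasp_force: 30.0
```

No contact force and the rim is past the bowl top. Now I'll press in steps.

Request:
apply_moves(steps=[[[0,0,0.3,0,0,0,-1],[0,0,0.6,0,0,0,-1],[0,0,0.9,0,0,0,-1],[0,0,1.2,0,0,0,-1],[0,0,1.2,0,0,0,-1],[0,0,1.2,0,0,0,-1]]])

```text
time_s: 8.28
position: [0.5249, 0.2433, 0.1883]
tcp_rot: [[-0.0, 1.0, 0.002], [1.0, 0.0, 0.0], [0.0, 0.002, -1.0]]
force: [-2.6, -0.4, 9.0]
opening: 0.453
grasp_force: 30.0
```

Request:
apply_moves(steps=[[[0,0,0.2,0,0,0,-1],[0,0,0.35,0,0,0,-1],[0,0,0.5,0,0,0,-1],[0,0,0.5,0,0,0,-1],[0,0,0.5,0,0,0,-1]]])

```text
time_s: 8.9
position: [0.525, 0.2433, 0.1852]
tcp_rot: [[-0.0, 1.0, 0.003], [1.0, 0.0, 0.0], [0.0, 0.003, -1.0]]
force: [-3.3, -1.6, 18.6]
opening: 0.452
grasp_force: 30.0
```

Request:
apply_moves(steps=[[[0,0,0.1,0,0,0,-1],[0,0,0.2,0,0,0,-1],[0,0,0.2,0,0,0,-1],[0,0,0.2,0,0,0,-1],[0,0,0.2,0,0,0,-1],[0,0,0.2,0,0,0,-1]]])

```text
time_s: 9.65
position: [0.5249, 0.2433, 0.1842]
tcp_rot: [[-0.001, 1.0, 0.003], [1.0, 0.001, 0.0], [0.0, 0.003, -1.0]]
force: [-6.7, -2.2, 25.6]
opening: 0.453
grasp_force: 30.0
```

```bash
python3 - <<'E'
from h import *
sc=bot.capture("scene"); m=bot.camera_model("scene"); tp=bot.capture("top")
s=bot.read_state(); print(s["time_s"],s["position"],s["force"],s["grasp_force"])
b=cv2.resize(sc[140:310,400:600],(500,425),interpolation=cv2.INTER_CUBIC); a=cv2.resize(tp[60:340,150:520],(300,425*1))
cv2.imwrite("pics/f4.png",np.hstack([b,a]))
E
```

```text
9.75 [0.52493518 0.24335092 0.18424094] [-5.38239162 -2.20090007 24.01102833] 30.02195404842496
```

View pics/f4.png

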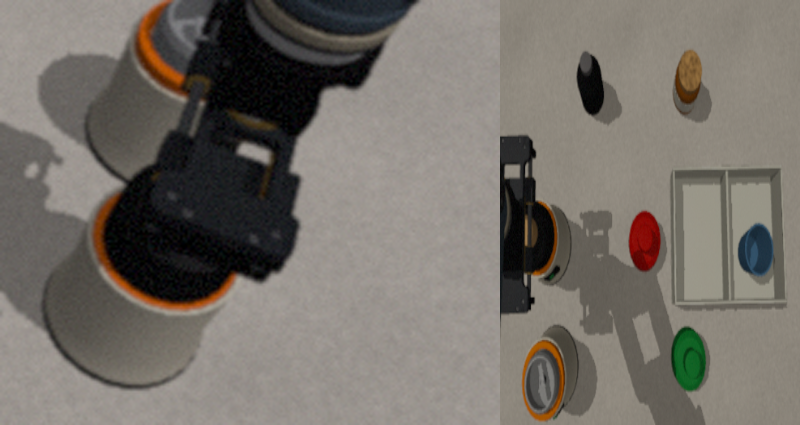

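The ring is flush with the housing and the lid sits square. The push is 24 N against the 13 N needed, and the cup, soap and jar are untouched. Handing in.

```bash
python3 -c "
from rig import bot
print(bot.hand_in())"
```

```text
the job is handed in; nothing more can be done
None
```

The job is handed in: the black lid sits squarely over the bowl of the farther grinder and is still being held fully down at about 24 N, with the cup, soap bottle and jar where they stood.

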